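Pin the swing-in filter arm into its yoke

TASK

Swing the filter arm in until its lug is between the yoke's ears and you feel it against the spring plunger, then take the red-knobbed pin from its stand and pass it down through the upper ear, the lug's eye and the lower ear until its collar sits flush on the yoke. Feel your way and press gently, on the arm as with the pin: light finger force does it; more than 25 N on the arm or 35 N on the pin would spoil the pivot and the bores. Leave the pin upright in the yoke and the other things on the bench where they are.

Things in the scene. Friction and masses are not known exactly. Their poses are not given: they have to be found in the camera images.
- board: Black optical breadboard, 140 x 220 x 12 mm, fixed to the bench. Frame: centre of its underside, z up; the yoke opens to its -x. On its middle line (x = 0) the swing arm's pivot post stands at y = +75 mm, the yoke's pin line at y = -55 mm. An emitter on a post (top 75 mm over the bench) stands at (55, 40) mm.
- seat (a point): Centre of the upper ear's top face, at the mouth of its bore (board frame 0, -55, 60 mm; x, y as the board's, z up the pin line). The yoke: two level round aluminium ears, 31 mm diameter, bores 13.5 mm, 52-60 and 30-38 mm over the bench, joined by an upright web 34 mm wide whose face is 22.8 mm behind (+x of) the pin line. The pin's collar rests on this face.
- plunger_tip (a point): Where the tip of the brass spring plunger stands when out, between the ears at lug height (board frame 20, -55, 45 mm). It slides into the web, +x: about 1.5 N to start it, 5 N at 2.6 mm. It stops the lug softly; let go, it pushes the eye back to 1.8 mm short of the pin line (towards -x), where the eye stays until the tapered pin draws it in.
- swing_arm (a joint): Angle (rad) of the swing arm about its upright pivot; positive = swung out towards the board's -x; 0 = straight along the board's -y. Turns stiffly (0.12 N m of friction) and stays where it is left. The arm is a dark bar 24 to 44 mm wide, 50 to 60 mm above the bench, carrying a black filter cube (top at 99 mm), 18 to 56 mm from the pivot.
- lug_slot (a point): Middle of the cross slot in the arm's wide end, 70 mm from the pivot, where the steel lug is clamped to trim the filter. The lug's eye (30 mm diameter, bore 13.5, 40-50 mm over the bench) is 130 mm from the pivot, set up to 12 mm either way across the arm and not tracked: with the eye on the pin line the arm's angle may be -0.1 to +0.1. Go by feel; 0.8 mm past the line is a hard stop.
- finger_knob (a point): Centre of the top of the steel finger knob on the swing arm, 14 mm diameter, upright from 60 to 92 mm above the bench, 92 mm from the pivot; x across the arm, pointing to the yoke's web when in. Push it from its -x side.
- pin: Steel clevis pin with a red ribbed knob, 70 g, upright in its stand. Origin: centre of the collar's underside, z up to the knob. Below: shank 12 mm diameter to z = -33, then a taper to an 8.6 mm tip at z = -45 mm. Above: collar 22 mm diameter, 4 mm thick, neck 14 mm; knob 22 mm diameter from z = 13 to 37 mm, to grip. In the eye it drags under the plunger's side load: press it down with a few N.
- pin_tip (a point): Tip of the pin's taper, 45 mm under the collar.
- pin_stand: Dark round stand, 42 mm diameter (foot 60 mm), 52 mm high, fixed, with a 15 mm hole, 48 mm deep, for the pin. Origin: centre of its underside.
- objective_can: Objective canister with a black lid, 45 mm diameter, 64 mm high, to be left alone.
- slide_box: Grey slide box, 76 x 98 x 36 mm, to be left alone.
- tweezers: Steel tweezers, 124 mm long, to be left alone.
- dust_cap: Black dust cap, 34 mm diameter, 11 mm high, to be left alone.
- lens_tissue: Lens tissue booklet, 65 x 100 x 6 mm, to be left alone.
- oil: Small white bottle with a red cap, 24 mm diameter, 54 mm high, to be left alone.
- cover_glass: Cover-glass box, 33 x 33 x 19 mm, to be left alone.

How it is judged (in metres and radians):
On the way:
1. the arm is swung in, its lug between the ears of the yoke (value of joint swing_arm between -0.12 and 0.12 rad), for 0.2 s.
At the end, for the whole second after the job is handed in: the pin stands upright (within 0.08 rad) through both ears and the lug's eye, at rest, its collar within 2 mm of the upper ear and centred on its bore within 3 mm, its tip within 4 mm of the pin line, and the arm is swung in (joint between -0.11 and 0.11 rad) (z of pin in the frame of seat between -0.003 and 0.002 m and horizontal distance between pin and seat below 0.003 m and horizontal distance between pin_tip and seat below 0.004 m and angle between pin's own z axis and vertical below 0.08 rad and value of joint swing_arm between -0.11 and 0.11 rad and linear speed of pin below 0.02 m/s); the robot touches nothing.
It fails at once if the pin is pressed against the yoke or the arm with more than 35 N (contact force between pin and board above 35 N).
It fails at once if the fingers press on the arm, yoke or board with more than 25 N (contact force between the fingers and board above 25 N).
It fails at once if a bystander is moved by more than 20 mm (distance of any of objective_can, slide_box, tweezers, dust_cap, lens_tissue, oil, cover_glass from where it was at the start of the episode above 0.02 m).
It also fails if it takes over 53 s, if anything falls off the work surface, if the arm or the gripper's body presses on something with over 40 N, if the wrist force passes 120 N, or if a joint passes its speed limit or range.

ROBOT

A 7-joint arm with a two-finger parallel gripper is mounted at the origin on a cart in front of the work surface, level with it; the furniture and walls round the work are solid. World frame = base frame: x ahead of the robot, y to its left, z up, the work surface at z = 0. Lengths are in mm, angles in rad, forces in N, time in s.
With the tool pointing down it reaches from about 400 to 875 mm from the base axis. Payload 4.4 kg.
Tool frame: the origin (TCP) lies at the very end of the fingers, on their centre line; the grasp point (between the pads) lies 19 mm behind it (ctrl.grip_depth is the distance from the TCP to the grasp point, in mm); z points along the fingers, x is the direction in which the jaws open and shut, and the axes are right-handed (so a half turn about z gives the same grasp; the last joint's range is limited). The gripper opens to 85 mm and grips with 20 to 120 N. Pads are 22 mm wide; open, the fingers measure 114 mm over their backs; the gripper's body (76 mm by 85 mm) begins 54 mm behind the grasp point. The pads swing forward as they close: fully open they stand 13 mm farther back than shut.
Start: joints at [-1.283, 0.628, 0.038, 1.517, -0.027, 0.996, -0.02], TCP at [225.179, 609.764, 231.313] pointing down, gripper open.
Joint ranges: [-3.06, 3.06], [-0.37, 2.12], [-1.25, 1.32], [0.18, 2.47], [-1.1, 4.24], [0.23, 1.98], [-2.94, 2.94]. Speed limits (rad/s): [2.57, 2.57, 3.14, 3.14, 3.14, 3.14, 3.14].

INTERFACE

Orientations are given as [roll, pitch, yaw] about the fixed x, y, z axes, in that order (R = Rz(yaw) Ry(pitch) Rx(roll)).
In Python, from cell import ctrl gives the robot as it stands.
- The arm moves only by the shell command python3 -m creep 'ROWS'. ROWS is JSON, a list of rows, each an object with "hand": the opening, from 0 (shut) to 1 (fully open); "travel": the shift along the tool's x, y, z in cm, a list of three; "angular": the turn, a rotation vector about the tool's x, y, z in degrees, a list of three. In form: [{"hand": hand, "travel": [tx, ty, tz], "angular": [rx, ry, rz]}, ...]. A call has 1 to 20 rows; each row is the pose to reach, as a shift and turn from the pose measured when the call began, along the tool's axes at that moment; what a row does not reach only later rows make up. A row lasts 1/10 s, in which the tool goes at most 50 mm and 8.59 degrees, less where a joint would pass 70% of its speed; a pose out of reach is approached as far as the arm can. A call with a gripper value outside its range is refused whole. The fingers move at their own pace and stop on an object; the grip force is fixed at half the most. Time passes only in rows, so rows that repeat a pose let the fingers close. It gives the time, the measured TCP pose, the force and the opening at its end, in the units of the state.
- ctrl.read_state(): the state, without advancing time (a new reading comes with each control period).
- ctrl.get_image(name): name is "side" or "top"; returns a dict with "frame" (400x640x3 uint8, red, green, blue), "fx", "fy", "cx", "cy" (pixels), "origin" and "orientation" of the camera in the world. Camera axes: x right, y down, z forward; pixel columns grow to the right and rows downward; lengths in mm; the calibration is good to about 2 mm. A picture is of the moment at which its call begins. There is no depth.
- ctrl.finish_job(): hands the job in, once; it reports no verdict.
Trained networks look in the newest picture that a camera, given by its name, has taken for a name from the list of things; names that differ only in an ending like _2 or _b are one class to them, and where a whole thing is asked for, a point or a joint stands for the part that bears it (a point fixed in the world has none). Each returns a list of dicts, best first, with "confidence" (0 to 1); they miss things now and then, are a little off and sometimes report something else, mostly with a low value. They report only what shows in the picture. A call takes as long as a camera call.
- ctrl.regions_of(camera, thing): "region" (400x640 bool, what is visible of it).
- ctrl.spot_point(camera, thing): "at" ([x, y, z] in mm, in world coordinates, good to about 4 mm: a listed point, or the origin of a listed thing).
The state is a dict: "clock": time; "qpos": joint angles; "qd": joint speeds; "tau": joint torques, N m; "eef_pos": TCP position; "tool_rot": TCP orientation; "force": force on the tool from outside, world axes, zero at the start; "torque": the same for the moment, N m; "width": finger opening in mm.
Only numpy, scipy, OpenCV 4.12 (cv2) and the standard library are available. Lean on these libraries where they do the work, as an engineer would, in place of code of your own. Each camera call takes 0.05 s, during which the arm holds its last target. There are 200 camera calls.

## Working session

There is one attempt and no reset: what is moved stays moved. The work goes in short steps, Python scripts to look and compute and a shell command to move; the robot and the scene stay as the last step left them, time stands still between calls to the robot, and variables do not carry over. Pictures are saved under pics/ and viewed, about 8 in all and at most 12, crops included, and the job is handed in when it is done.

```bash
mkdir -p pics; cat > h.py <<'E'
import numpy as np,cv2
from cell import ctrl
from scipy.spatial.transform import Rotation as R
def snap(n,f):
    d=ctrl.get_image(n); cv2.imwrite('pics/'+f,d['frame'][:,:,::-1]); return d
def spots(n,things):
    for t in things:
        r=ctrl.spot_point(n,t)
        print(n,t,[(np.round(a['at'],1).tolist(),round(a['confidence'],2)) for a in r[:2]])
E
python3 - <<'E'
from h import *
s=ctrl.read_state();print(s)
for n in('side','top'):
    d=snap(n,n+'0.png');print(n,{k:v for k,v in d.items() if k!='frame'})
    spots(n,['board','seat','lug_slot','finger_knob','pin','pin_tip','pin_stand','plunger_tip'])
print(ctrl.read_state()['clock'])
E
```

```text
{'clock': 0.0, 'qpos': array([-1.28282032,  0.62930806,  0.0384229 ,  1.51841593, -0.0270147 ,
        0.99629563, -0.02003851]), 'qd': array([ 0.0001476 ,  0.0015656 , -0.0004449 , -0.0009703 ,  0.00021132,
        0.00023005, -0.00071758]), 'tau': array([ 1.33735241e-03, -5.63398790e+01,  1.22744501e+00, -1.93454701e+01,
        1.12884268e-02,  1.00147512e-02, -2.12656670e-05]), 'eef_pos': array([224.92253655, 609.15396154, 230.39808391]), 'tool_rot': array([3.14159183e+00, 1.90981851e-03, 1.21698815e+00]), 'force': array([-0.22010587,  0.20543222,  0.75017668]), 'torque': array([0.03891736, 0.00513963, 0.02588047]), 'width': 85.39217127295099}
side {'fx': 492.75433231246444, 'fy': 492.75433231246444, 'cx': 320.1937881931981, 'cy': 208.06055190020868, 'origin': array([ 180.75390653, 1192.01601024,  869.4868494 ]), 'orientation': array([-2.1228056 ,  0.0207087 , -2.85803669])}
side board [([467.1, 226.6, 0.4], 0.74)]
side seat [([493.9, 176.6, 59.1], 0.98), ([467.2, 228.1, 1.7], 0.41)]
side lug_slot [([427.9, 224.4, 60.4], 0.66)]
side finger_knob [([424.3, 207.6, 93.1], 0.58)]
side pin [([556.3, -30.6, 52.2], 0.66)]
side pin_tip [([550.6, -25.2, 8.9], 0.64), ([540.0, -398.5, -2.1], 0.38)]
side pin_stand [([554.2, -23.7, 1.8], 0.51)]
side plunger_tip [([508.2, 182.7, 45.2], 0.93)]
top {'fx': 415.0678611350517, 'fy': 415.0678611350517, 'cx': 323.3500282355712, 'cy': 198.08268812453673, 'origin': array([ 474.77597155,   18.13519438, 1392.10492917]), 'orientation': array([-3.07397647, -0.00864856, -1.57634554])}
top board [([472.8, 227.0, 0.2], 0.62)]
top seat [([493.5, 180.3, 57.6], 0.81)]
top lug_slot [([425.6, 232.0, 56.8], 0.9)]
top finger_knob [([426.1, 209.9, 92.3], 0.66)]
top pin [([555.6, -29.6, 55.1], 0.58)]
top pin_tip [([553.6, -24.3, 54.4], 0.44)]
top pin_stand [([550.8, -25.4, 1.7], 0.73), ([713.6, 61.0, 0.6], 0.5)]
top plunger_tip [([514.3, 187.5, 47.0], 0.74)]
0.9
```

View pics/side0.png

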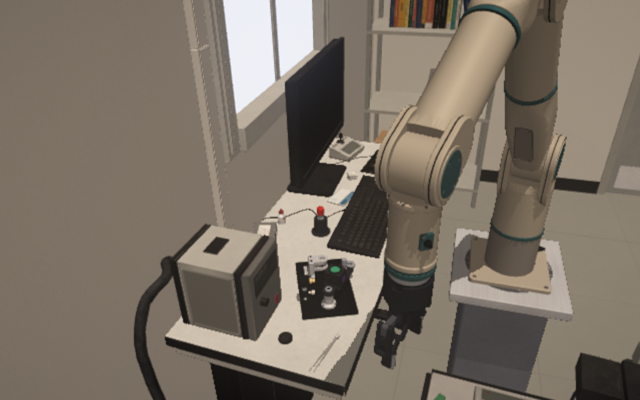

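View pics/top0.png

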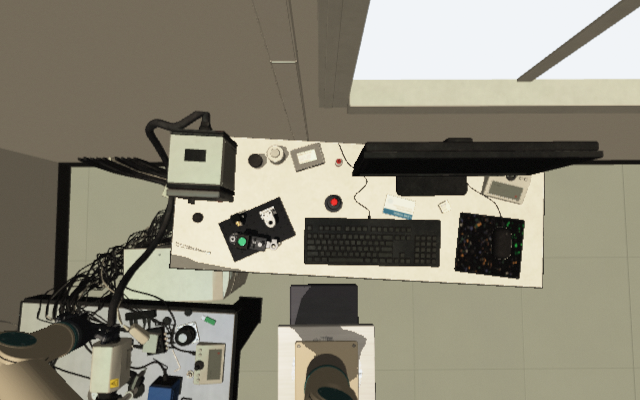

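```bash
python3 - <<'E'
from h import *
out=[]
for n in('top','side'):
    d=snap(n,n+'1.png');f=d['frame'][:,:,::-1]
    K=np.array([[d['fx'],0,d['cx']],[0,d['fy'],d['cy']],[0,0,1]]);Rm=R.from_euler('xyz',d['orientation']).as_matrix();o=np.array(d['origin'])
    def back(u,v,z):
        r=Rm@np.linalg.inv(K)@[u,v,1];return o+r*(z-o[2])/r[2]
    for t,z in(('board',12),('finger_knob',92),('pin',89),('pin_stand',52)):
        for a in ctrl.regions_of(n,t)[:1]:
            m=a['region'].astype(np.uint8);ys,xs=np.nonzero(m)
            print(n,t,round(a['confidence'],2),m.sum(),xs.min(),xs.max(),ys.min(),ys.max(),'cent',np.round(back(xs.mean(),ys.mean(),z),1))
            if t=='board':
                P=np.array([back(x,y,z)[:2] for x,y in zip(xs,ys)],np.float32);print('rect',cv2.minAreaRect(P))
    x0,y0=((210,150) if n=='top' else (260,190))
    out.append(cv2.resize(f[y0:y0+130,x0:x0+140 if n=='top' else x0+120],(400,400 ) if 0 else None,fx=4.4 if n=='top' else 4.4,fy=4.4,interpolation=cv2.INTER_CUBIC))
cv2.imwrite('pics/crop1.png',cv2.resize(np.hstack([out[0][:,:],out[1]]),None,fx=.69,fy=.69))
E
```

```text
top board 0.92 2828 219 294 198 261 cent [464.9 227.2  12. ]
rect ((461.6881408691406, 225.46319580078125), (159.94354248046875, 219.77578735351562), 23.165285110473633)
top finger_knob 0.9 591 229 277 234 251 cent [424.9 230.8  92. ]
top pin 0.59 38 331 337 199 205 cent [549.8 -26.6  89. ]
top pin_stand 0.54 235 324 341 195 212 cent [547.7 -24.1  52. ]
side board 0.62 3311 296 358 255 319 cent [461.2 239.5  12. ]
rect ((463.5337219238281, 224.03756713867188), (162.6084747314453, 256.21502685546875), 18.64232635498047)
side finger_knob 0.88 708 324 354 258 295 cent [420.6 279.6  92. ]
side pin 0.67 83 317 323 207 219 cent [543.6   5.4  89. ]
side pin_stand 0.74 280 312 329 218 237 cent [536.6  28.6  52. ]
```

View pics/crop1.png

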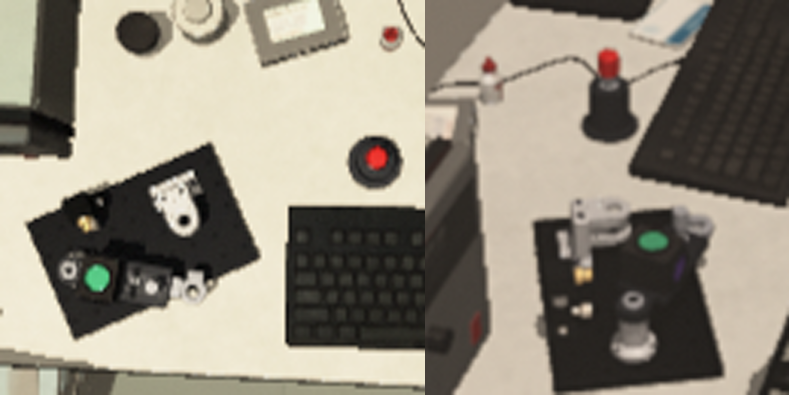

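```bash
cat >> h.py <<'E'
def cam(n):
    d=ctrl.get_image(n)
    K=np.array([[d['fx'],0,d['cx']],[0,d['fy'],d['cy']],[0,0,1]]);Rm=R.from_euler('xyz',d['orientation']).as_matrix();o=np.array(d['origin'])
    def back(u,v,z):
        r=Rm@np.linalg.inv(K)@[u,v,1];return o+r*(z-o[2])/r[2]
    def proj(p):
        q=K@(Rm.T@(np.array(p)-o));return q[:2]/q[2]
    return d,back,proj
E
python3 - <<'E'
from h import *
d,b,p=cam('top')
print('bore',b(270.3,222.1,60),'knob',b(259.7,244.5,92),'post',b(232.7,238.6,60),'pin',b(333.8,202,89))
C=np.array([b(210+x/3.036,150+y/3.036,12)[:2] for x,y in((25,222),(211,144),(260,257),(75,338))]);print('ctr',C.mean(0))
im=cv2.resize(d['frame'][205:255,225:305,::-1],None,fx=7,fy=7,interpolation=cv2.INTER_CUBIC)
im2=cv2.resize(d['frame'][185:225,310:360,::-1],None,fx=5,fy=8.75,interpolation=cv2.INTER_CUBIC)
# red knob centre both views
e,b2,p2=cam('side')
for n,dd,bb in(('top',d,b),('side',e,b2)):
    f=dd['frame'].astype(int);m=(f[:,:,0]>120)&(f[:,:,1]<80)
    nl,l,s,c=cv2.connectedComponentsWithStats(m.astype(np.uint8))
    print(n,[(s[i].tolist(),c[i].round(1).tolist()) for i in range(1,nl) if s[i,4]>8])
g=cv2.resize(e['frame'][250:325,290:365,::-1],None,fx=7,fy=7,interpolation=cv2.INTER_CUBIC)
h=cv2.resize(g,(350,350))
cv2.imwrite('pics/crop2.png',np.hstack([cv2.resize(im,(440,275)),cv2.resize(g,(275,275))]))
print('seat proj in side for est', p2([*b(270.3,222.1,60)]), 'knob',p2(b(259.7,244.5,92)))
E
```

```text
bore [488.71795764 176.34537249  60.        ] knob [418.96828919 205.28077639  92.        ] post [436.82603129 295.98738304  60.        ] pin [550.44784813 -26.42710344  89.        ]
ctr [466.50390688 225.70629984]
top [([336, 159, 5, 4, 15], [338.3, 160.7]), ([330, 198, 8, 8, 41], [333.7, 201.6])]
side [([395, 0, 4, 27, 45], [396.1, 11.8]), ([428, 1, 4, 18, 31], [429.5, 10.0]), ([413, 2, 2, 18, 20], [413.8, 11.1]), ([317, 207, 7, 9, 51], [319.9, 210.6])]
seat proj in side for est [322.14312603 257.32273212] knob [344.80193341 258.21038464]
```

View pics/crop2.png

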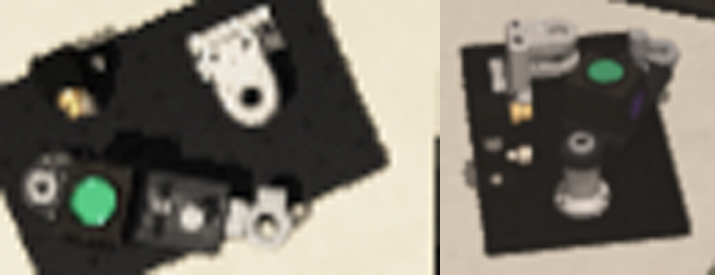

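```bash
python3 -m creep '[{"hand":0,"travel":[-15,14,0],"angular":[0,0,-20]},{"hand":0,"travel":[-15,14,0],"angular":[0,0,-20]},{"hand":0,"travel":[-15,14,0],"angular":[0,0,-20]},{"hand":0,"travel":[-15,14,0],"angular":[0,0,-20]},{"hand":0,"travel":[-31.4,29.4,4],"angular":[0,0,-43]},{"hand":0,"travel":[-31.4,29.4,4],"angular":[0,0,-43]},{"hand":0,"travel":[-31.4,29.4,4],"angular":[0,0,-43]},{"hand":0,"travel":[-31.4,29.4,4],"angular":[0,0,-43]},{"hand":0,"travel":[-31.4,29.4,4],"angular":[0,0,-43]},{"hand":0,"travel":[-31.4,29.4,4],"angular":[0,0,-43]},{"hand":0,"travel":[-31.4,29.4,4],"angular":[0,0,-43]},{"hand":0,"travel":[-31.4,29.4,4],"angular":[0,0,-43]},{"hand":0,"travel":[-31.4,29.4,4],"angular":[0,0,-43]}]'
```

```text
clock: 2.8
eef_pos: [391.8, 214.9, 191.6]
tool_rot: [3.141, -0.001, 1.97]
force: [-0.6, 0.6, 0.8]
width: -0.1
```

```bash
python3 -m creep '[{"hand":0,"travel":[0,0,4],"angular":[0,0,0]},{"hand":0,"travel":[0,0,8],"angular":[0,0,0]},{"hand":0,"travel":[0,0,10],"angular":[0,0,0]},{"hand":0,"travel":[0,0,12],"angular":[0,0,0]},{"hand":0,"travel":[0,0,12],"angular":[0,0,0]},{"hand":0,"travel":[0,0,12],"angular":[0,0,0]}]'
python3 - <<'E'
from h import *
d=snap('side','s3.png');t=snap('top','t3.png')
a=cv2.resize(d['frame'][225:315,285:385,::-1],(400,360),interpolation=2);b=cv2.resize(t['frame'][195:285,215:315,::-1],(400,360),interpolation=2)
cv2.imwrite('pics/c3.png',np.hstack([a,b]));print(ctrl.read_state()['force'])
spots('top',['finger_knob'])
E
```

```text
clock: 3.4
eef_pos: [391.6, 215.9, 71.7]
tool_rot: [3.141, -0.001, 1.972]
force: [-0.3, -0.8, 0.7]
width: 0.2
[0.66295648 0.86809316 0.90991153]
top finger_knob [([423.5, 210.2, 92.0], 0.67)]
```

View pics/c3.png

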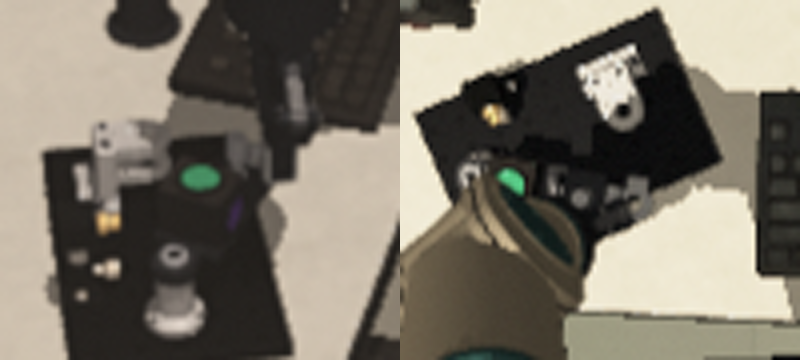

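```bash
python3 -m creep '[{"hand":0,"travel":[-1.2,0,0],"angular":[0,0,0]},{"hand":0,"travel":[-2.3,0,0],"angular":[0,0,0]},{"hand":0,"travel":[-2.4,0.3,0],"angular":[0,0,0]},{"hand":0,"travel":[-2.5,0.6,0],"angular":[0,0,0]},{"hand":0,"travel":[-2.6,0.9,0],"angular":[0,0,0]},{"hand":0,"travel":[-2.7,1.2,0],"angular":[0,0,0]},{"hand":0,"travel":[-2.8,1.5,0],"angular":[0,0,0]}]';python3 -m creep '[{"hand":0,"travel":[-0.1,0.3,0],"angular":[0,0,0]},{"hand":0,"travel":[-0.2,0.6,0],"angular":[0,0,0]},{"hand":0,"travel":[-0.3,0.9,0],"angular":[0,0,0]},{"hand":0,"travel":[-0.4,1.2,0],"angular":[0,0,0]},{"hand":0,"travel":[-0.5,1.5,0],"angular":[0,0,0]}]'
python3 - <<'E'
from h import *
print(ctrl.read_state()['force']);spots('top',['finger_knob','lug_slot'])
spots('side',['finger_knob','lug_slot'])
E
```

```text
clock: 4.25
eef_pos: [415.8, 194.2, 72.2]
tool_rot: [-3.14, 0.0, 1.97]
force: [-3.0, -4.4, -0.2]
width: 0.0
clock: 4.75
eef_pos: [431.9, 195.6, 72.1]
tool_rot: [-3.14, 0.0, 1.97]
force: [-1.9, -3.7, -1.0]
width: -0.0
[-1.91194996 -3.70108874 -1.0289339 ]
top finger_knob [([423.5, 210.2, 92.0], 0.67)]
top lug_slot [([427.3, 232.3, 58.4], 0.55)]
side finger_knob []
side lug_slot [([427.5, 223.2, 60.8], 0.78)]
```

```bash
python3 - <<'E'
from h import *
d=snap('side','s4.png');t=snap('top','t4.png')
spots('top',['finger_knob','lug_slot']);spots('side',['finger_knob','lug_slot'])
a=cv2.resize(d['frame'][225:315,285:385,::-1],(400,360),interpolation=2);b=cv2.resize(t['frame'][195:285,215:315,::-1],(400,360),interpolation=2)
cv2.imwrite('pics/c4.png',np.hstack([a,b]));print(ctrl.read_state()['force'])
E
```

```text
top finger_knob [([448.5, 207.2, 92.4], 0.43)]
top lug_slot [([708.1, 62.9, 5.4], 0.39), ([473.9, 228.1, -2.2], 0.3)]
side finger_knob [([450.6, 206.5, 92.1], 0.72)]
side lug_slot [([446.0, 224.6, 63.1], 0.82)]
[-0.46498825 -0.61411051  0.31137576]
```

View pics/c4.png

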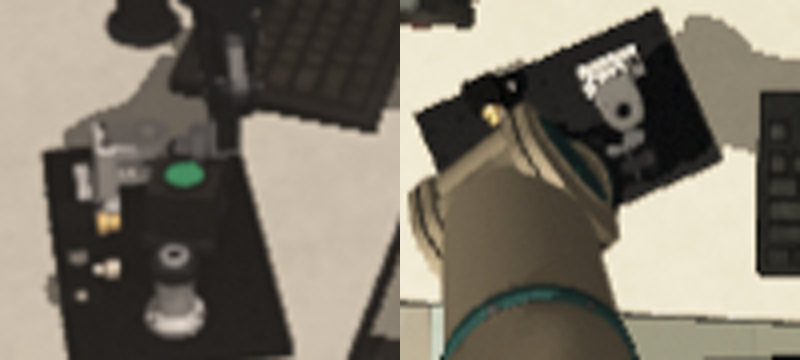

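```bash
python3 -m creep '[{"hand":0,"travel":[0,0.2,0],"angular":[0,0,0]},{"hand":0,"travel":[-0.1,0.4,0],"angular":[0,0,0]},{"hand":0,"travel":[-0.1,0.6,0],"angular":[0,0,0]},{"hand":0,"travel":[-0.2,0.8,0],"angular":[0,0,0]},{"hand":0,"travel":[-0.2,1.0,0],"angular":[0,0,0]},{"hand":0,"travel":[-0.2,1.2,0],"angular":[0,0,0]}]'; python3 -m creep '[{"hand":0,"travel":[0,0.1,0],"angular":[0,0,0]},{"hand":0,"travel":[0,0.2,0],"angular":[0,0,0]}]';python3 -m creep '[{"hand":0,"travel":[0,0.1,0],"angular":[0,0,0]},{"hand":0,"travel":[0,0.2,0],"angular":[0,0,0]}]'
```

```text
clock: 5.85
eef_pos: [443.9, 198.4, 72.2]
tool_rot: [-3.141, 0.0, 1.97]
force: [-1.4, -1.4, -0.6]
width: 0.1
clock: 6.05
eef_pos: [445.8, 199.1, 72.2]
tool_rot: [-3.141, 0.0, 1.97]
force: [-0.9, -2.4, -0.5]
width: 0.1
clock: 6.25
eef_pos: [447.8, 199.9, 72.1]
tool_rot: [-3.141, 0.0, 1.97]
force: [-0.9, -1.4, -0.7]
width: -0.1
```

```bash
for i in 1 2 3 4; do python3 -m creep '[{"hand":0,"travel":[0,0.1,0],"angular":[0,0,0]}]' | grep -E "eef|force"; done
```

```text
eef_pos: [448.7, 200.3, 72.1]
force: [-0.6, -1.6, 0.7]
eef_pos: [449.7, 200.8, 72.1]
force: [-1.1, -1.1, 0.5]
eef_pos: [450.7, 201.3, 72.1]
force: [-1.1, -1.7, -1.0]
eef_pos: [451.7, 201.7, 72.1]
force: [-1.3, -1.2, -0.4]
```

```bash
for i in 1 2 3 4; do python3 -m creep '[{"hand":0,"travel":[0,0.1,0],"angular":[0,0,0]}]' | grep -E "eef|force"; done
```

```text
eef_pos: [452.8, 202.1, 72.1]
force: [0.1, -2.6, 0.1]
eef_pos: [453.8, 202.6, 72.1]
force: [-1.0, -1.5, -0.4]
eef_pos: [454.8, 203.1, 72.1]
force: [-1.7, -2.8, -0.8]
eef_pos: [455.8, 203.5, 72.1]
force: [-0.6, -2.3, -0.7]
```

```bash
for i in 1 2; do python3 -m creep '[{"hand":0,"travel":[0,0.1,0],"angular":[0,0,0]}]' | grep -E "eef|force"; done
```

```text
eef_pos: [456.9, 204.0, 72.2]
force: [-1.7, -1.5, -0.2]
eef_pos: [457.3, 204.1, 72.1]
force: [-3.2, -2.4, 3.5]
```

```bash
for i in 1 2; do python3 -m creep '[{"hand":0,"travel":[0,0.06,0],"angular":[0,0,0]}]' | grep -E "eef|force"; done
```

```text
eef_pos: [457.3, 204.2, 72.1]
force: [-3.0, -2.1, 2.4]
eef_pos: [457.3, 204.1, 72.1]
force: [-3.8, -2.7, 2.8]
```

```bash
for i in 1 2; do python3 -m creep '[{"hand":0,"travel":[0,0.12,0],"angular":[0,0,0]},{"hand":0,"travel":[0,0.12,0],"angular":[0,0,0]}]' | grep -E "eef|force"; done
python3 - <<'E'
from h import *
d=snap('side','s5.png');t=snap('top','t5.png')
spots('top',['finger_knob','seat']);spots('side',['finger_knob','lug_slot','seat'])
a=cv2.resize(d['frame'][235:305,290:370,::-1],(400,350),interpolation=2);b=cv2.resize(t['frame'][195:265,235:315,::-1],(400,350),interpolation=2)
cv2.imwrite('pics/c5.png',np.hstack([a,b]));s=ctrl.read_state();print(s['force'],s['torque'],s['eef_pos'])
E
```

```text
eef_pos: [457.8, 204.3, 72.1]
force: [-4.7, -3.1, 3.2]
eef_pos: [458.0, 204.3, 72.1]
force: [-4.7, -3.1, 3.9]
top finger_knob []
top seat [([492.1, 178.4, 59.9], 0.96)]
side finger_knob [([477.8, 213.2, 90.8], 0.87)]
side lug_slot [([466.1, 230.4, 61.9], 0.84)]
side seat [([493.1, 177.5, 60.2], 0.98), ([477.7, 216.2, 92.2], 0.38)]
[-5.42242972 -2.7960856   5.49844395] [-0.61409173  0.90945923 -0.03797229] [457.99905529 204.36358321  72.08364427]
```

View pics/c5.png

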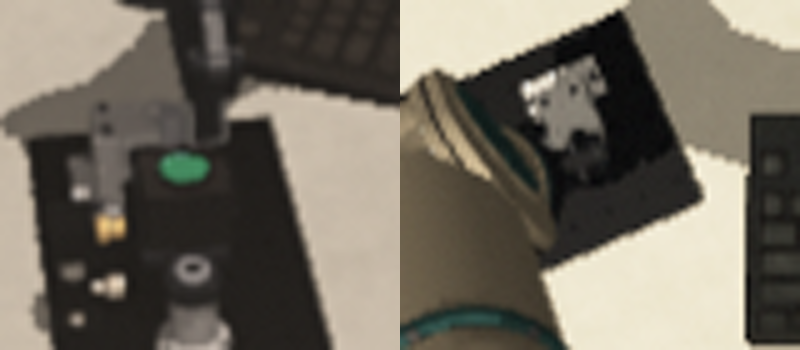

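```bash
python3 -m creep '[{"hand":0,"travel":[0,-1,0],"angular":[0,0,0]},{"hand":0,"travel":[0,-3,0],"angular":[0,0,0]},{"hand":0,"travel":[0,-3,-4],"angular":[0,0,0]},{"hand":0,"travel":[0,-3,-8],"angular":[0,0,0]},{"hand":0,"travel":[0,-3,-12],"angular":[0,0,5]},{"hand":0.5,"travel":[-5,-2.5,-12.5],"angular":[0,0,12]},{"hand":0.5,"travel":[-25,-0.4,-13],"angular":[0,0,90]},{"hand":0.5,"travel":[-25,-0.4,-13],"angular":[0,0,90]},{"hand":0.5,"travel":[-25,-0.4,-13],"angular":[0,0,90]},{"hand":0.5,"travel":[-25,-0.4,-13],"angular":[0,0,90]},{"hand":0.5,"travel":[-25,-0.4,-13],"angular":[0,0,90]},{"hand":0.5,"travel":[-25,-0.4,-13],"angular":[0,0,90]},{"hand":0.5,"travel":[-25,-0.4,-13],"angular":[0,0,90]},{"hand":0.5,"travel":[-25,-0.4,-13],"angular":[0,0,90]},{"hand":0.5,"travel":[-25,-0.4,-13],"angular":[0,0,90]},{"hand":0.5,"travel":[-25,-0.4,-13],"angular":[0,0,90]}]'
python3 - <<'E'
from h import *
d=snap('side','s6.png');t=snap('top','t6.png')
spots('top',['seat','lug_slot','finger_knob','board','pin','pin_stand']);spots('side',['pin','pin_stand','seat'])
a=cv2.resize(d['frame'][150:310,230:390,::-1],(400,400),interpolation=2);b=cv2.resize(t['frame'][200:260,215:275,::-1],(400,400),interpolation=2)
cv2.imwrite('pics/c6.png',np.hstack([a,b]));s=ctrl.read_state();print(s['force'],s['eef_pos'],s['tool_rot'],s['width'])
E
```

```text
clock: 9.8
eef_pos: [553.4, -26.6, 202.5]
tool_rot: [3.139, 0.005, 0.4]
force: [-0.0, 0.2, -0.5]
width: 43.1
top seat [([492.6, 181.5, 60.3], 0.59)]
top lug_slot [([467.3, 237.8, 58.3], 0.82)]
top finger_knob [([475.9, 213.1, 94.0], 0.7)]
top board [([474.5, 228.7, -0.2], 0.74)]
top pin []
top pin_stand [([539.0, -248.8, 1.9], 0.71), ([476.6, 214.0, 90.9], 0.5)]
side pin [([553.2, -30.2, 50.8], 0.44), ([538.6, -396.5, -3.4], 0.18)]
side pin_stand [([553.5, -27.6, 1.3], 0.8)]
side seat [([496.7, 175.9, 61.5], 0.77)]
[ 0.24570946 -0.6338222   0.30549008] [552.50253387 -27.09498149 202.3711635 ] [3.1405846  0.00736753 0.39995519] 42.258025909650435
```

View pics/c6.png

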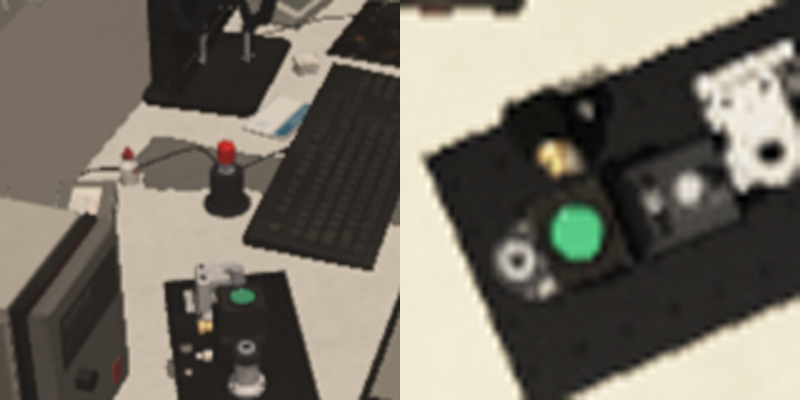

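```bash
python3 - <<'E'
from h import *
d,b,p=cam('side');t,bt,pt=cam('top')
def red(dd,lo,hi):
    f=dd['frame'].astype(float);r=np.clip(f[:,:,0]-1.3*np.maximum(f[:,:,1],f[:,:,2]),0,None)
    r=r[lo[1]:hi[1],lo[0]:hi[0]];ys,xs=np.mgrid[lo[1]:hi[1],lo[0]:hi[0]];return (xs*r).sum()/r.sum(),(ys*r).sum()/r.sum(),(r>30).sum()
s=red(d,(310,198),(330,225));print('side',s,b(s[0],s[1],79))
print('proj of (552,-27,65..89)',p([552,-27,65]),p([552,-27,89]))
f=cv2.imread('pics/top0.png')[:,:,::-1];q=red({'frame':f},(322,190),(346,214));print('top',q,bt(q[0],q[1],87))
# stand body dark blob in top0
g=f.astype(int).sum(2)[188:220,318:350];print('stand top', [round(float(v),2) for v in np.argwhere((g<200)|((f[188:220,318:350,0]>120)&(f[188:220,318:350,1]<80))).mean(0)[::-1]+[318,188]])
# triangulate
def ray(c,u,v):
    K=np.array([[c['fx'],0,c['cx']],[0,c['fy'],c['cy']],[0,0,1]]);r=R.from_euler('xyz',c['orientation']).as_matrix()@np.linalg.inv(K)@[u,v,1];return np.array(c['origin']),r/np.linalg.norm(r)
A=np.zeros((3,3));B=np.zeros(3)
for c,(u,v,_) in((d,s),(t,q)):
    o,r=ray(c,u,v);M=np.eye(3)-np.outer(r,r);A+=M;B+=M@o
print('tri',np.linalg.solve(A,B))
# ear: side view crop bright ear bounds
E
```

```text
side (np.float64(319.96428504821057), np.float64(210.11411999477798), np.int64(59)) [552.98869838 -24.33512625  79.        ]
proj of (552,-27,65..89) [320.61456455 213.59763733] [320.45422917 206.90708893]
top (np.float64(333.68504152449617), np.float64(201.49576707654668), np.int64(47)) [552.15701728 -26.14476317  87.        ]
stand top [332.86, 206.27]
tri [553.13671852 -26.34167237  77.75091491]
```

```bash
python3 -m creep '[{"hand":0.5,"travel":[0,-0.1,4],"angular":[0,0,0]},{"hand":0.5,"travel":[0,-0.1,8],"angular":[0,0,0]},{"hand":0.5,"travel":[0,-0.1,11],"angular":[0,0,0]},{"hand":0.5,"travel":[0,-0.1,13],"angular":[0,0,0]},{"hand":0.5,"travel":[0,-0.1,14.1],"angular":[0,0,0]},{"hand":0.5,"travel":[0,-0.1,14.1],"angular":[0,0,0]}]'
python3 -m creep '[{"hand":0,"travel":[0,0,0],"angular":[0,0,0]},{"hand":0,"travel":[0,0,0],"angular":[0,0,0]},{"hand":0,"travel":[0,0,0],"angular":[0,0,0]},{"hand":0,"travel":[0,0,0],"angular":[0,0,0]},{"hand":0,"travel":[0,0,0],"angular":[0,0,0]},{"hand":0,"travel":[0,0,0],"angular":[0,0,0]}]'
```

```text
clock: 11.05
eef_pos: [550.4, -26.7, 60.2]
tool_rot: [3.141, 0.01, 0.4]
force: [-0.6, 0.2, 0.4]
width: 42.8
clock: 11.65
eef_pos: [552.4, -26.5, 61.4]
tool_rot: [3.14, 0.006, 0.4]
force: [4.5, 1.8, 5.3]
width: 20.7
```

```bash
python3 -m creep '[{"hand":0,"travel":[0,0,-1],"angular":[0,0,0]},{"hand":0,"travel":[0,0,-3],"angular":[0,0,0]},{"hand":0,"travel":[0,0,-6],"angular":[0,0,0]},{"hand":0,"travel":[0,0,-9],"angular":[0,0,0]},{"hand":0,"travel":[0,0,-11],"angular":[0,0,0]},{"hand":0,"travel":[0,0,-11],"angular":[0,0,0]}]'
python3 - <<'E'
from h import *
d=snap('side','s7.png')
spots('side',['pin','pin_tip'])
s=ctrl.read_state();print(s['force'],s['eef_pos'],s['tool_rot'],s['width'])
x=d['frame'][170:230,290:350,::-1]
cv2.imwrite('pics/c7.png',cv2.resize(x,(420,420),interpolation=2))
E
```

```text
clock: 12.25
eef_pos: [553.0, -26.6, 173.8]
tool_rot: [3.139, 0.004, 0.4]
force: [0.4, 0.3, -1.3]
width: 20.3
side pin [([554.9, -29.5, 161.9], 0.48), ([405.2, 446.6, 2.0], 0.18)]
side pin_tip [([552.7, -28.9, 119.7], 0.43)]
[ 0.43284696 -0.40400119 -1.83373845] [551.27042698 -26.08305797 170.48266717] [3.14131845 0.00861539 0.39998288] 20.31768375774091
```

View pics/c7.png

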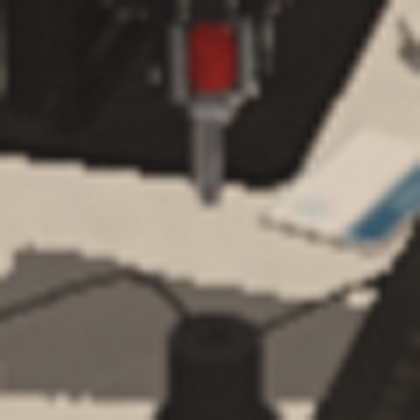

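```bash
python3 -m creep '[{"hand":0,"travel":[0.5,-4,0],"angular":[0,0,0]},{"hand":0,"travel":[1,-8,0],"angular":[0,0,0]},{"hand":0,"travel":[1.4,-12,0],"angular":[0,0,0]},{"hand":0,"travel":[1.8,-16,0],"angular":[0,0,0]},{"hand":0,"travel":[2.2,-19.5,0],"angular":[0,0,0]},{"hand":0,"travel":[2.3,-21.1,1],"angular":[0,0,0]},{"hand":0,"travel":[2.3,-21.1,3],"angular":[0,0,0]},{"hand":0,"travel":[2.3,-21.1,4.7],"angular":[0,0,0]},{"hand":0,"travel":[2.3,-21.1,4.7],"angular":[0,0,0]},{"hand":0,"travel":[2.3,-21.1,4.7],"angular":[0,0,0]}]'
python3 - <<'E'
from h import *
d=snap('side','s8.png');t=snap('top','t8.png')
spots('side',['pin','pin_tip','seat']);spots('top',['pin','seat'])
s=ctrl.read_state();print(s['force'],s['eef_pos'],s['tool_rot'],s['width'])
x=cv2.resize(d['frame'][225:285,295:355,::-1],(480,480),interpolation=2)
y=cv2.resize(t['frame'][200:240,250:290,::-1],(300,480),interpolation=2)
cv2.imwrite('pics/c8.png',np.hstack([x,y]))
E
```

```text
clock: 13.4
eef_pos: [489.4, 175.7, 122.3]
tool_rot: [3.141, 0.011, 0.399]
force: [0.3, -0.5, -0.6]
width: 20.1
side pin [([490.7, 171.0, 113.5], 0.7)]
side pin_tip [([485.2, 173.5, 67.9], 0.48)]
side seat [([475.4, 212.6, 93.1], 0.71), ([494.4, 176.7, 60.6], 0.69)]
top pin []
top seat [([494.4, 179.5, 59.5], 0.81)]
[-0.29589644 -0.33833984 -0.69647776] [490.22233573 177.08847128 123.70753408] [3.14141414 0.00768949 0.39984497] 20.407909741947666
```

View pics/c8.png

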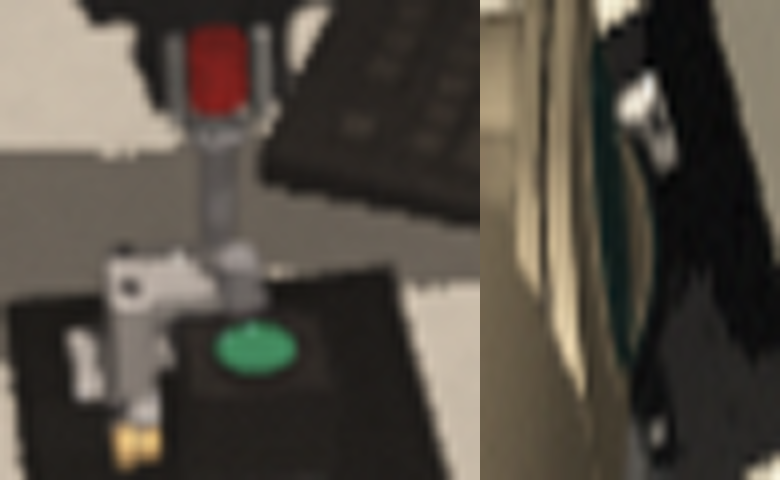

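```bash
python3 -m creep '[{"hand":0,"travel":[0,0,0.3],"angular":[0,0,0]},{"hand":0,"travel":[0,0,0.6],"angular":[0,0,0]},{"hand":0,"travel":[0,0,0.7],"angular":[0,0,0]},{"hand":0,"travel":[0,0,0.7],"angular":[0,0,0]}]'; for i in 1 2 3 4; do python3 -m creep '[{"hand":0,"travel":[0,0,0.15],"angular":[0,0,0]}]' | grep -E "eef|force"; done
```

```text
clock: 14.15
eef_pos: [489.9, 177.0, 116.4]
tool_rot: [3.141, 0.008, 0.4]
force: [0.1, -0.5, -2.2]
width: 20.1
eef_pos: [490.1, 177.0, 114.9]
force: [-0.3, -0.3, -1.5]
eef_pos: [490.1, 177.0, 113.3]
force: [0.4, -0.7, -0.3]
eef_pos: [490.1, 177.0, 111.7]
force: [-0.4, 0.4, -0.3]
eef_pos: [490.0, 177.0, 110.0]
force: [0.9, -0.6, -1.0]
```

```bash
for i in 1 2 3 4 5; do python3 -m creep '[{"hand":0,"travel":[0,0,0.15],"angular":[0,0,0]}]' | grep -E "eef|force"; done
```

```text
eef_pos: [490.1, 177.0, 108.4]
force: [-0.0, -0.6, -0.8]
eef_pos: [490.1, 177.0, 106.8]
force: [0.4, 0.0, -0.7]
eef_pos: [490.0, 177.0, 105.1]
force: [0.9, -0.1, -0.9]
eef_pos: [490.0, 177.0, 103.4]
force: [-0.6, 0.2, -0.4]
eef_pos: [489.9, 177.0, 101.8]
force: [-0.7, 0.7, -0.8]
```

```bash
for i in 1 2 3 4 5; do python3 -m creep '[{"hand":0,"travel":[0,0,0.15],"angular":[0,0,0]}]' | grep -E "eef|force"; done
```

```text
eef_pos: [489.8, 177.0, 100.2]
force: [-0.2, 0.2, -0.7]
eef_pos: [489.6, 177.0, 98.5]
force: [-0.3, -0.2, -0.2]
eef_pos: [489.4, 177.0, 96.9]
force: [-0.7, 0.8, 0.1]
eef_pos: [489.3, 177.1, 95.3]
force: [-1.3, -0.3, 1.0]
eef_pos: [489.2, 177.1, 93.7]
force: [-0.6, -0.1, 0.8]
```

```bash
for i in 1 2 3 4 5; do python3 -m creep '[{"hand":0,"travel":[0,0,0.15],"angular":[0,0,0]}]' | grep -E "eef|force"; done; python3 -c "
from h import *;s=ctrl.read_state();print(s['torque'],s['tool_rot'])"
```

```text
eef_pos: [489.1, 177.2, 92.1]
force: [-0.5, 0.1, 2.2]
eef_pos: [489.1, 177.3, 90.6]
force: [-1.3, -0.6, 1.9]
eef_pos: [489.2, 177.3, 89.2]
force: [-0.1, -0.7, 2.2]
eef_pos: [489.2, 177.2, 87.7]
force: [-0.6, -0.3, 2.6]
eef_pos: [489.2, 177.3, 86.1]
force: [-1.9, 1.5, 2.6]
[-0.01881497  0.27083988 -0.00480389] [-3.14079217  0.00895662  0.40022989]
```

```bash
for i in 1 2 3 4 5 6; do python3 -m creep '[{"hand":0,"travel":[0,0,0.15],"angular":[0,0,0]}]' | grep -E "eef|force"; done
```

```text
eef_pos: [489.2, 177.3, 84.6]
force: [-1.0, 0.1, 2.3]
eef_pos: [489.2, 177.3, 83.0]
force: [-0.7, -0.1, 2.6]
eef_pos: [489.2, 177.3, 81.4]
force: [-0.7, 0.5, 2.8]
eef_pos: [489.3, 177.3, 79.7]
force: [-1.7, 0.6, 3.1]
eef_pos: [489.3, 177.4, 78.1]
force: [-1.7, -0.2, 2.0]
eef_pos: [489.3, 177.3, 76.5]
force: [-1.1, -1.2, 2.3]
```

```bash
for i in 1 2 3; do python3 -m creep '[{"hand":0,"travel":[0,0,0.15],"angular":[0,0,0]}]' | grep -E "eef|force"; done;  for i in 1 2 3 4; do python3 -m creep '[{"hand":0,"travel":[0,0,0.08],"angular":[0,0,0]}]' | grep -E "eef|force"; done
```

```text
eef_pos: [489.3, 177.4, 74.8]
force: [-0.9, 0.5, 2.9]
eef_pos: [489.3, 177.4, 73.2]
force: [-1.2, 0.0, 3.0]
eef_pos: [489.3, 177.4, 71.6]
force: [0.1, 0.4, 3.2]
eef_pos: [489.3, 177.4, 70.6]
force: [-0.9, 1.0, 2.3]
eef_pos: [489.3, 177.4, 69.7]
force: [-1.4, 0.1, 2.0]
eef_pos: [489.4, 177.5, 69.3]
force: [-3.2, -0.6, 14.8]
eef_pos: [489.4, 177.5, 69.3]
force: [-2.3, -0.4, 15.6]
```

```bash
python3 -m creep '[{"hand":0.4,"travel":[0,0,-0.05],"angular":[0,0,0]},{"hand":0.4,"travel":[0,0,-0.05],"angular":[0,0,0]},{"hand":0.4,"travel":[0,0,-0.05],"angular":[0,0,0]},{"hand":0.4,"travel":[0,0,-0.05],"angular":[0,0,0]},{"hand":0.4,"travel":[0,0,-0.05],"angular":[0,0,0]}]'; python3 -m creep '[{"hand":0.4,"travel":[0,0,-1],"angular":[0,0,0]},{"hand":0.4,"travel":[0,0,-3],"angular":[0,0,0]},{"hand":0.4,"travel":[0,0,-7],"angular":[0,0,0]},{"hand":0.4,"travel":[0,0,-11],"angular":[0,0,0]},{"hand":0.4,"travel":[0,3,-14],"angular":[0,0,0]},{"hand":0.4,"travel":[0,8,-14],"angular":[0,0,0]},{"hand":0.4,"travel":[0,12,-14],"angular":[0,0,0]},{"hand":0.4,"travel":[0,12,-14],"angular":[0,0,0]},{"hand":0.4,"travel":[0,12,-14],"angular":[0,0,0]}]'
python3 - <<'E'
from h import *
d=snap('side','s9.png');t=snap('top','t9.png')
spots('side',['pin','seat','finger_knob']);spots('top',['pin','seat','finger_knob'])
s=ctrl.read_state();print(s['force'],s['eef_pos'],s['clock'])
x=cv2.resize(d['frame'][225:285,295:355,::-1],(400,400),interpolation=2)
y=cv2.resize(t['frame'][200:260,225:285,::-1],(400,400),interpolation=2)
cv2.imwrite('pics/c9.png',np.hstack([x,y]))
E
```

```text
clock: 17.85
eef_pos: [489.4, 177.4, 69.6]
tool_rot: [-3.14, 0.008, 0.4]
force: [-0.7, -0.6, -0.2]
width: 34.1
clock: 18.75
eef_pos: [537.4, 66.0, 210.0]
tool_rot: [-3.14, 0.008, 0.397]
force: [-0.7, 0.0, 0.4]
width: 34.2
side pin [([478.4, 212.9, 89.2], 0.72), ([489.7, 173.6, 58.3], 0.67)]
side seat []
side finger_knob [([476.7, 214.5, 92.9], 0.83)]
top pin [([489.6, 178.0, 63.4], 0.54), ([463.9, 238.3, 59.0], 0.52)]
top seat [([492.8, 178.7, 60.8], 0.82)]
top finger_knob [([472.6, 212.8, 91.2], 0.69)]
[ 0.14693447 -0.05303659  0.04126448] [537.04145497  68.04218955 209.39346499] 19.15
```

View pics/c9.png

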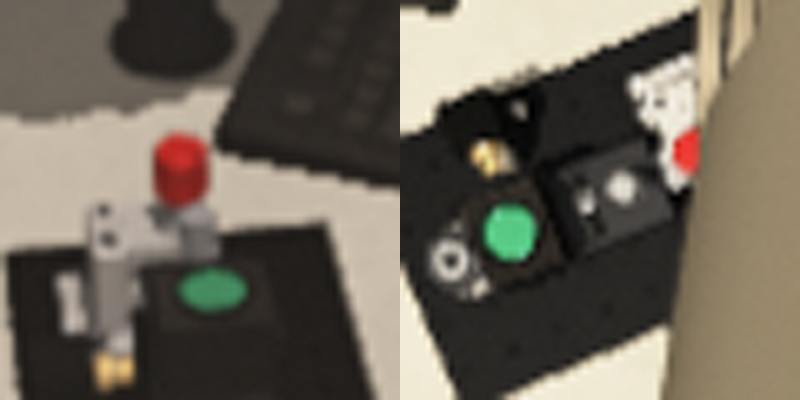

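```bash
python3 -c "
from cell import ctrl;print(ctrl.finish_job())"
```

```text
the job is handed in; nothing more can be done
None
```

The filter arm is swung in and the pin stands seated in the yoke; I handed the job in at about 19 s of the 53 s allowed.

- **Arm:** I pushed the knob with shut fingers until the plunger gave softly at 5–6 N. I took that as the plunger from the soft give.
- **Pin:** I took it from the stand and lowered it in steps of 1.5 mm or less. It met a steady drag of 2–3 N from about lower-ear depth downward. The collar stopped at the expected height with about 15 N on it. I then opened the fingers and backed off.
- **Last checks:** The final picture shows the pin upright with its knob over the yoke and the arm in line. The force on the tool was near zero after I backed off. The hand, about 140 mm above the yoke, is clear of everything.
- **Disagreements:** The networks placed the seat 3–4 mm further in x than where the pin actually went in. One side-view "pin" detection was really the arm's finger knob. I went by feel and height instead.
- **Not measured:** I did not see the lug's eye directly; the pin passing through it is inferred from the drag and the full insertion depth. I also did not re-measure the other objects on the bench; I never worked near them.

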